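Prop the carrier door open on its catch

ROBOT

A 6-joint arm with a two-finger parallel gripper is mounted at the origin on the work surface. World frame = base frame: x ahead of the robot, y to its left, z up, the work surface at z = 0. Lengths are in mm, angles in rad, forces in N, time in s.
With the tool pointing down it reaches from about 350 to 975 mm from the base axis. Payload 7.1 kg.
Tool frame: the origin (TCP) lies midway between the tips of the shut fingers; the grasp point (between the pads) lies ctrl.grip_point_offset behind it (ctrl.grip_point_offset is the distance from the TCP to the grasp point, in mm); z points along the fingers, y is the line along which they close (so a half turn about z gives the same grasp; the last joint's range is limited). The gripper opens to 88 mm and grips with 3 to 60 N. Pads are 20 mm wide; open, the fingers measure 115 mm over their backs; the gripper's body (75 mm by 178 mm) begins 61 mm behind the grasp point.
Start: joints at [-1.353, 0.423, 1.63, -0, 1.089, -0.019], TCP at [146.64, -607.537, 222.675] pointing down, gripper open.
Joint ranges: [-3, 3], [-0.9, 2.11], [0.09, 2.58], [-1.31, 4.45], [0.11, 2.69], [-2.54, 2.54]. Speed limits (rad/s): [2.39, 2.39, 3.01, 3.14, 3.14, 3.14].

INTERFACE

Orientations are given as a rotation vector (axis times angle).
In Python, from workcell import ctrl, get_image, close_job, finder gives the robot as it stands.
- The arm moves only by the tool servo_tool, never from a script. Its argument "deltas" is a list of rows, each a list of 2 entries, a list of its own where there are three numbers: the shift along the tool's x, y, z in mm, then the turn, a rotation vector about the tool's x, y, z in rad. A call has 1 to 5 rows; each row is the pose to reach, as a shift and turn from the pose commanded when the call began, along the tool's axes at that moment; what a row does not reach only later rows make up. A row lasts 1/12 s, in which the tool goes at most 41.7 mm and 7.16 degrees, less where a joint would pass 70% of its speed; a pose out of reach is approached as far as the arm can. A call with a gripper value outside its range is refused whole. "grip" is the closure, from -1 (fully open) to 1 (shut), so that 0 is half open, set as the call begins (left out, the last holds). The fingers move at their own pace and stop on an object; the grip force is fixed at half the most. Time passes only in rows, so rows that repeat a pose let the fingers close. It gives the time, the measured TCP pose, the force, the opening and the grip force at its end, in the units of the state.
- ctrl.get_obs(): the state, without advancing time (a new reading comes with each control period).
- get_image(name): name is "side" or "top"; returns a dict with "frame" (480x640x3 uint8, blue, green, red), "depth" (480x640 float32, mm along the optical axis (not along the pixel's ray), 0 where there is no reading), "K" (3x3 intrinsics, pixels), "dist" ([k1, k2, p1, p2, k3] as OpenCV has them; the pictures are not rectified), "pose" (4x4, takes a point from camera to world coordinates). Camera axes: x right, y down, z forward; pixel columns grow to the right and rows downward; lengths in mm; the calibration is good to about 2 mm. A picture is of the moment at which its call begins.
- close_job(): hands the job in; it is judged then, once.
Trained networks look in a picture, given as the dict that the camera call returned (one of the last four; its "shot" number tells which), for a name from the list of things; names that differ only in an ending like _2 or _b are one class to them, and where a whole thing is asked for, a point or a joint stands for the part that bears it (a point fixed in the world has none). Each returns a list of dicts, best first, with "score" (0 to 1); they miss things now and then, are a little off and sometimes report something else, mostly with a low value. They report only what shows in the picture. A call takes as long as a camera call.
- finder.search_frame(query, picture): "rect" ([centre column, centre row, width, height] as shares, 0 to 1, of the picture: columns of its width, rows of its height, round what is visible of it).
- finder.silhouettes(query, picture): "mask" (480x640 bool, what is visible of it) and "rect" ([centre column, centre row, width, height] as shares, 0 to 1, of the picture: columns of its width, rows of its height, round what is visible of it).
The state is a dict: "t": time; "qpos": joint angles; "qvel": joint speeds; "joint_torque": joint torques, N m; "ee_pos": TCP position; "orientation": TCP orientation; "ft_force": force on the tool from outside, world axes, zero at the start; "moment": the same for the moment, N m; "width": finger opening in mm; "grasp_force": force on a finger pad.
Only numpy, scipy, OpenCV 4.12 (cv2) and the standard library are available. Lean on these libraries where they do the work, as an engineer would, in place of code of your own. Each camera call takes 0.05 s, during which the arm holds its last target. There are 200 camera calls.

TASK

Open the small-pet carrier with the green door pull and leave it propped open: raise its lift-up door until the door's middle rung has gone past the yellow gravity catch and the catch has dropped back under it, then lower the door gently so that the rung rests on the catch, and let go. Do not let the door fall, and leave the carrier with the orange pull shut.

Things in the scene. Friction and masses are not known exactly. Their poses are not given: they have to be found in the camera images.
- green_grip (a point): Centre of the green door pull: block 20 mm thick (x), 46 wide (y), 30 high (z up), 180 mm above the counter when shut, on a 24 mm wide neck; the door's top bar begins 25 mm below this point. Carrier (200 x 160, 120 mm high, white, fixed) lies to -x, its roof 60 mm below this point; the door is its front, facing +x. Nothing else is near the pull. The two carriers may stand in either place.
- green_door (a joint): How far the green-pull door is raised, m: 0 = shut, 0.060 = middle rung resting on the catch, 0.100 = upper stop. Straight up in guides. A steel ladder-like frame, 0.2 to 0.45 kg, that falls if let go. Going up, the rung starts to push the catch at about 0.047; the catch drops back under it by about 0.077.
- green_catch (a joint): Angle of the green-pull carrier's yellow gravity catch, rad: a 35 x 16 x 6 mm bar hinged on the roof behind the door, its nose reaching out through the door just above the roof. 0 = level on its stop, where it can carry the door; positive = nose pushed up by the rung passing from below (to about 0.7). Falls back by its own weight.
- orange_door (a joint): How far the door of the other, otherwise identical carrier, with the orange pull, is raised, in m: 0 = shut. It is to stay shut.

How it is judged:
By the outcome, as a careful person would: the job done as asked, in the order asked, and still so for the second after the job is handed in, with the robot touching nothing.
It also fails if it takes over 32 s, if anything falls off the work surface, if the arm or the gripper's body presses on something with over 40 N, if the wrist force passes 120 N, or if a joint passes its speed limit or range.

## Working session

There is one attempt and no reset: what is moved stays moved. The work goes in short steps, Python scripts to look and compute and a tool call to move; the robot and the scene stay as the last step left them, time stands still between calls to the robot, and variables do not carry over. Pictures are saved under pics/ and viewed, at most 10 in all, crops included, and the job is handed in when it is done.

Besides the shell and the picture viewer there is one more tool, called after "Call:" as name([rows], argument=value, ...), one row to a line, values as JSON. servo_tool: Moves the arm, as the interface text tells. Its arguments: {"type":"object","properties":{"deltas":{"type":"array","items":{"type":"array"}},"grip":{"type":"number"}},"required":["deltas"]}

```bash
mkdir -p pics; cat > h.py <<'E'
import numpy as np, cv2
from workcell import ctrl, get_image, close_job, finder
from scipy.spatial.transform import Rotation as R
def cloud(p, mask):
    v,u=np.nonzero(mask & (p["depth"]>0)); z=p["depth"][v,u].astype(float)
    n=cv2.undistortPoints(np.c_[u,v].astype(np.float64)[:,None],np.array(p["K"],float),np.array(p["dist"],float))[:,0]
    P=np.c_[n*z[:,None],z]; T=np.array(p["pose"]); return P@T[:3,:3].T+T[:3,3]
E
python3 - <<'E'
from h import *
o=ctrl.get_obs(); print(o["t"],o["ee_pos"],o["orientation"],o["width"],ctrl.grip_point_offset)
print(R.from_rotvec(o["orientation"]).as_matrix().round(3))
for c in("side","top"):
    p=get_image(c); cv2.imwrite(f"pics/{c}0.png",p["frame"]); print(c,np.round(p["pose"],2).tolist())
    for q in("green_grip","orange_door"):
        for d in finder.silhouettes(q,p)[:2]:
            P=cloud(p,d["mask"]); print(q,round(d["score"],2),np.round(d["rect"],3)*np.array([640,480,640,480]),len(P))
            if len(P): print(np.percentile(P,[2,50,98],axis=0).round(0).tolist())
E
```

```text
0.0 [ 146.52096491 -607.01258849  221.92217346] [-3.11811153e+00 -3.70904484e-01  2.44142453e-04] 87.91744985988583 18.700000000000003
[[ 0.972  0.235 -0.   ]
 [ 0.235 -0.972  0.001]
 [ 0.    -0.002 -1.   ]]
side [[-0.99, -0.08, 0.07, 507.15], [-0.11, 0.68, -0.72, 560.85], [0.01, -0.73, -0.69, 666.33], [0.0, 0.0, 0.0, 1.0]]
green_grip 0.8 [270.72 328.32  55.04  99.84] 2196
[[564.0, 12.0, 0.0], [586.0, 150.0, 156.0], [623.0, 200.0, 196.0]]
orange_door 0.6 [338.56 193.92  19.2   93.6 ] 1134
[[518.0, -194.0, 14.0], [532.0, -119.0, 155.0], [543.0, -65.0, 196.0]]
top [[0.01, -1.0, 0.04, 507.21], [-1.0, -0.01, 0.03, -3.14], [-0.03, -0.04, -1.0, 850.83], [0.0, 0.0, 0.0, 1.0]]
green_grip 0.67 [220.8  205.44  87.04  35.52] 1043
[[565.0, 86.0, 13.0], [582.0, 137.0, 190.0], [605.0, 200.0, 196.0]]
orange_door 0.67 [418.56 246.24  96.    18.24] 935
[[517.0, -181.0, 150.0], [528.0, -121.0, 192.0], [540.0, -65.0, 196.0]]
```

View pics/side0.png

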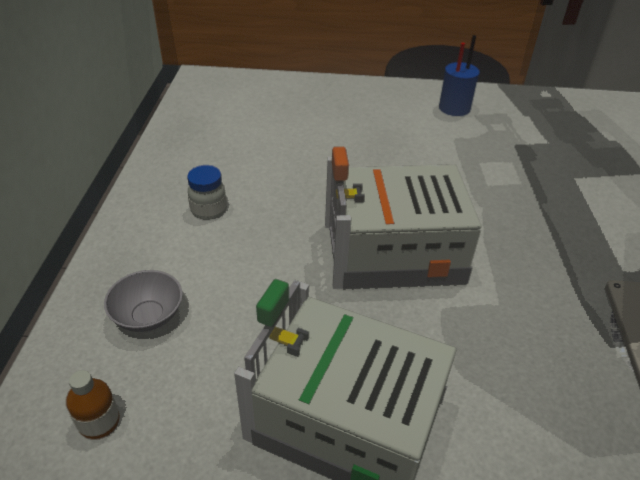

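View pics/top0.png

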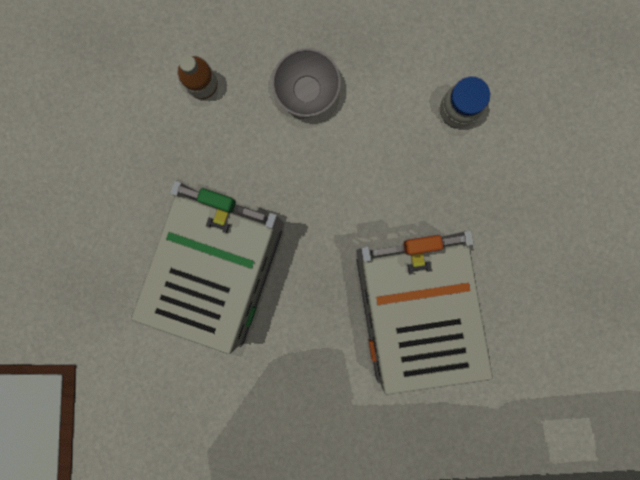

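```bash
python3 - <<'E'
from h import *
o=ctrl.get_obs(); M=R.from_rotvec(o["orientation"]).as_matrix()
for c in("side","top"):
    p=get_image(c); hsv=cv2.cvtColor(p["frame"],cv2.COLOR_BGR2HSV)
    m=np.zeros((480,640),bool); 
    m0=cv2.inRange(hsv,(45,90,40),(80,255,255))>0
    b=(200,190,236,214) if c=="top" else (250,275,295,330)
    m[b[1]:b[3],b[0]:b[2]]=1
    P=cloud(p,m&m0); P=P[P[:,2]>150]
    print(c,len(P),np.percentile(P,[1,50,99],axis=0).round(1).tolist())
    Q=P[P[:,2]>np.percentile(P[:,2],97)-5]
    r=cv2.minAreaRect(Q[:,:2].astype(np.float32)); print("topface",len(Q),r, Q.mean(0).round(1)); print(cv2.boxPoints(r).round(0).tolist())
    # guide line: all points above 140 near door
    a=cloud(p,np.ones((480,640),bool)); s=a[(a[:,2]>112)&(a[:,2]<126)&(a[:,1]>20)&(a[:,0]>300)&(a[:,0]<640)]
    r=cv2.minAreaRect(s[:,:2].astype(np.float32)); print("roof",len(s),r)
E
```

```text
side 532 [[572.3, 122.7, 192.0], [585.0, 145.1, 195.0], [598.2, 164.2, 197.2]]
topface 526 ((585.608642578125, 143.50575256347656), (44.07130813598633, 18.85919952392578), 71.29647827148438) [585.  144.6 195. ]
[[570.0, 126.0], [587.0, 120.0], [602.0, 161.0], [584.0, 167.0]]
roof 19741 ((496.59527587890625, 170.96604919433594), (152.395263671875, 206.6041259765625), 71.7175064086914)
top 467 [[571.7, 119.6, 190.4], [584.3, 139.7, 193.9], [597.1, 160.2, 196.1]]
topface 453 ((584.8909912109375, 141.46241760253906), (43.66642761230469, 18.344694137573242), 71.84554290771484) [584.5 140.2 193.8]
[[569.0, 124.0], [587.0, 118.0], [600.0, 159.0], [583.0, 165.0]]
roof 13637 ((496.8983154296875, 171.74758911132812), (150.9451446533203, 207.3314208984375), 71.3516616821289)
```

Call:
servo_tool([
  [[12,-12,-6],[0,0,0]],
  [[34,-35,-14],[0,0,0]],
  [[60,-62,-22],[0,0,0]],
  [[86,-89,-30],[0,0,0]],
  [[112,-116,-38],[0,0,0]],
], grip=-1)

```text
t: 0.82
ee_pos: [228.9, -466.2, 261.1]
orientation: [-3.119, -0.37, -0.0]
ft_force: [0.6, -0.8, 0.8]
width: 87.9
grasp_force: 0.0
```

Call:
servo_tool([
  [[26,-27,0],[0,0,0]],
  [[52,-54,0],[0,0,0]],
  [[78,-81,0],[0,0,0]],
  [[104,-108,0],[0,0,0]],
  [[130,-135,0],[0,0,0]],
])

```text
t: 1.23
ee_pos: [323.4, -304.4, 261.2]
orientation: [3.119, 0.371, 0.001]
ft_force: [0.4, 0.2, 0.2]
width: 87.4
grasp_force: 0.0
```

Call:
servo_tool([
  [[26,-27,0],[0,0,0]],
  [[52,-54,0],[0,0,0]],
  [[78,-81,0],[0,0,0]],
  [[104,-108,0],[0,0,0]],
  [[130,-135,0],[0,0,0]],
])

```text
t: 1.65
ee_pos: [417.9, -142.6, 261.2]
orientation: [3.119, 0.371, 0.001]
ft_force: [1.0, -0.9, 0.4]
width: 88.0
grasp_force: 0.0
```

Call:
servo_tool([
  [[26,-27,0],[0,0,-0.11]],
  [[52,-54,0],[0,0,-0.22]],
  [[78,-81,0],[0,0,-0.33]],
  [[104,-108,0],[0,0,-0.44]],
  [[130,-135,0],[0,0,-0.55]],
])

```text
t: 2.07
ee_pos: [512.4, 19.2, 261.2]
orientation: [2.898, 1.213, 0.001]
ft_force: [0.5, -0.1, -1.1]
width: 87.9
grasp_force: 0.0
```

Call:
servo_tool([
  [[32,-8,0],[0,0,-0.11]],
  [[64,-16,0],[0,0,-0.22]],
  [[96,-25,0],[0,0,-0.33]],
  [[123,-32,0],[0,0,-0.42]],
  [[139,-36,0],[0,0,-0.462]],
])

```text
t: 2.48
ee_pos: [585.5, 143.8, 261.1]
orientation: [-2.543, -1.845, -0.002]
ft_force: [-0.9, -0.4, 0.6]
width: 88.0
grasp_force: 0.0
```

```bash
python3 - <<'E'
from h import *
o=ctrl.get_obs(); M=R.from_rotvec(o["orientation"]).as_matrix()
print(o["t"],o["ee_pos"],o["qpos"]); print(M.round(3))
for d in ([585,142,180],):
    print("grasp pt->target, tool axes", M.T@(np.array(d)-(o["ee_pos"]-M[:,2]*18.7)))
p=get_image("side"); cv2.imwrite("pics/s1.png",p["frame"][130:480,100:560])
E
```

```text
2.4833 [585.51200555 143.77143758 261.06674805] [2.20731217e-01 3.49509090e-01 1.64678778e+00 6.71663940e-04
 1.14437402e+00 5.35843734e-01]
[[ 0.31   0.951  0.001]
 [ 0.951 -0.31   0.001]
 [ 0.001  0.    -1.   ]]
grasp pt->target, tool axes [-1.92367070e+00  2.38026533e-02  9.97648919e+01]
```

View pics/s1.png

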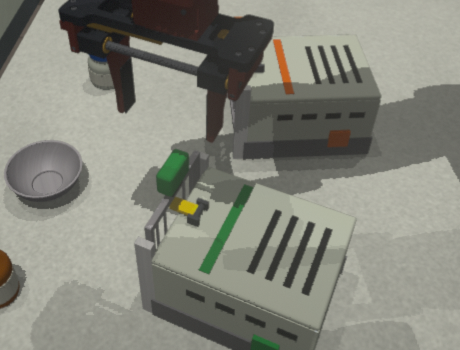

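The picture shows the open fingers above the green pull, at crop (173,172). The finger tips are at (122,105) and (213,135), one in front of the door plane and one behind. I'll descend and close.

Call:
servo_tool([
  [[-1,0,15],[0,0,0]],
  [[-2,0,38],[0,0,0]],
  [[-2,0,62],[0,0,0]],
  [[-2,0,84],[0,0,0]],
  [[-2,0,98],[0,0,0]],
])

```text
t: 2.95
ee_pos: [582.4, 138.4, 160.9]
orientation: [-2.549, -1.835, 0.004]
ft_force: [0.1, -0.1, -0.5]
width: 87.9
grasp_force: 0.0
```

Call:
servo_tool([
  [[0,0,0],[0,0,0]],
  [[0,0,0],[0,0,0]],
  [[0,0,0],[0,0,0]],
  [[0,0,0],[0,0,0]],
  [[0,0,0],[0,0,0]],
], grip=1)

```text
t: 3.37
ee_pos: [585.1, 138.8, 164.1]
orientation: [2.548, 1.836, 0.003]
ft_force: [-0.2, 0.6, -0.0]
width: 57.9
grasp_force: 0.0
```

Call:
servo_tool([
  [[0,0,0],[0,0,0]],
  [[0,0,0],[0,0,0]],
  [[0,0,0],[0,0,0]],
])

```text
t: 3.62
ee_pos: [584.6, 138.6, 163.1]
orientation: [2.549, 1.836, 0.001]
ft_force: [0.0, -0.2, 0.3]
width: 37.8
grasp_force: 0.0
```

Call:
servo_tool([
  [[0,0,0],[0,0,0]],
  [[0,0,0],[0,0,0]],
  [[0,0,0],[0,0,0]],
  [[0,0,0],[0,0,0]],
  [[0,0,0],[0,0,0]],
])

```text
t: 4.03
ee_pos: [583.9, 138.8, 162.6]
orientation: [-2.548, -1.836, 0.001]
ft_force: [-3.5, 1.2, 2.5]
width: 20.2
grasp_force: 30.0
```

Call:
servo_tool([
  [[0,0,-3],[0,0,0]],
  [[0,0,-8],[0,0,0]],
  [[0,0,-14],[0,0,0]],
  [[0,0,-19],[0,0,0]],
  [[0,0,-22],[0,0,0]],
])

```text
t: 4.45
ee_pos: [583.9, 138.7, 185.3]
orientation: [-2.548, -1.836, 0.001]
ft_force: [-4.0, 3.1, -2.6]
width: 20.0
grasp_force: 30.0
```

Call:
servo_tool([
  [[0,0,-4],[0,0,0]],
  [[0,0,-9],[0,0,0]],
  [[0,0,-14],[0,0,0]],
  [[0,0,-18],[0,0,0]],
  [[0,0,-22],[0,0,0]],
])

```text
t: 4.87
ee_pos: [583.9, 138.8, 207.0]
orientation: [-2.548, -1.836, 0.001]
ft_force: [-4.0, 3.0, -3.9]
width: 19.7
grasp_force: 30.0
```

Call:
servo_tool([
  [[0,0,-4],[0,0,0]],
  [[0,0,-8],[0,0,0]],
  [[0,0,-12],[0,0,0]],
  [[0,0,-16],[0,0,0]],
  [[0,0,-20],[0,0,0]],
])

```text
t: 5.28
ee_pos: [583.9, 138.7, 227.0]
orientation: [-2.548, -1.836, 0.001]
ft_force: [-4.2, 3.2, -3.8]
width: 20.1
grasp_force: 30.0
```

Call:
servo_tool([
  [[0,0,-5],[0,0,0]],
  [[0,0,-10],[0,0,0]],
  [[0,0,-15],[0,0,0]],
  [[0,0,-19],[0,0,0]],
  [[0,0,-21],[0,0,0]],
])

```text
t: 5.7
ee_pos: [583.9, 138.8, 248.3]
orientation: [-2.548, -1.836, 0.001]
ft_force: [-4.5, 3.5, -4.5]
width: 19.6
grasp_force: 30.0
```

Call:
servo_tool([
  [[0,0,0],[0,0,0]],
  [[0,0,0],[0,0,0]],
  [[0,0,0],[0,0,0]],
])

```text
t: 5.95
ee_pos: [583.9, 138.7, 248.0]
orientation: [-2.548, -1.836, 0.001]
ft_force: [-4.9, 3.0, -3.1]
width: 19.7
grasp_force: 30.0
```

```bash
python3 - <<'E'
from h import *
p=get_image("side"); cv2.imwrite("pics/s2.png",cv2.resize(p["frame"][230:430,200:420],None,fx=3,fy=3)); o=ctrl.get_obs(); print(o["t"],o["ee_pos"],o["ft_force"])
hsv=cv2.cvtColor(p["frame"],cv2.COLOR_BGR2HSV)
m=cv2.inRange(hsv,(45,90,40),(80,255,255))>0
P=cloud(p,m); P=P[P[:,2]>200]; print(len(P),np.percentile(P[:,2],[2,50,98]) if len(P) else "")
E
```

```text
6.0 [583.87403253 138.75145718 247.98363272] [-4.34950961  3.08037632 -2.73822519]
603 [256.76060906 279.25381988 281.74184203]
```

View pics/s2.png

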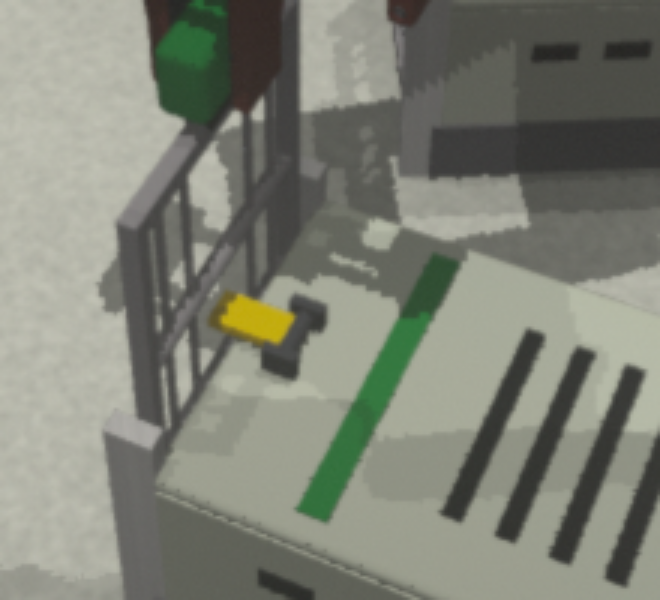

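The pull's top is at about 281 mm, so the door is raised about 85 mm. The yellow catch at crop (250,318) lies level and below the middle rung, which runs from (165,350) to (290,165). I'll lower gently.

Call:
servo_tool([
  [[0,0,2],[0,0,0]],
  [[0,0,6],[0,0,0]],
  [[0,0,10],[0,0,0]],
  [[0,0,14],[0,0,0]],
  [[0,0,16],[0,0,0]],
])

```text
t: 6.42
ee_pos: [583.9, 138.8, 231.5]
orientation: [-2.548, -1.836, 0.001]
ft_force: [-3.7, 2.5, -2.6]
width: 19.8
grasp_force: 30.0
```

Call:
servo_tool([
  [[0,0,1.5],[0,0,0]],
  [[0,0,3],[0,0,0]],
  [[0,0,4.5],[0,0,0]],
  [[0,0,5.5],[0,0,0]],
  [[0,0,6.5],[0,0,0]],
])

```text
t: 6.83
ee_pos: [583.9, 138.7, 225.3]
orientation: [-2.548, -1.836, 0.001]
ft_force: [-4.7, 3.1, -2.7]
width: 19.9
grasp_force: 30.0
```

Call:
servo_tool([
  [[0,0,0.5],[0,0,0]],
  [[0,0,1],[0,0,0]],
  [[0,0,1.5],[0,0,0]],
  [[0,0,2],[0,0,0]],
  [[0,0,2],[0,0,0]],
])

```text
t: 7.25
ee_pos: [583.9, 138.8, 223.3]
orientation: [-2.548, -1.836, 0.001]
ft_force: [-3.9, 3.4, -4.1]
width: 19.9
grasp_force: 30.0
```

```bash
cat > y.py <<'E'
from h import *
p=get_image("side"); o=ctrl.get_obs(); print(o["t"],o["ee_pos"],o["ft_force"])
hsv=cv2.cvtColor(p["frame"],cv2.COLOR_BGR2HSV)
m=cv2.inRange(hsv,(45,90,40),(80,255,255))>0
P=cloud(p,m); P=P[P[:,2]>150]; print("pull",len(P),np.percentile(P[:,2],[2,50,90,98]) if len(P) else "")
m=cv2.inRange(hsv,(22,150,60),(34,255,255))>0; m[:260]=0
P=cloud(p,m); print("catch",len(P),np.percentile(P,[5,50,95],axis=0).round(1).tolist())
E
python3 y.py
```

```text
7.3 [583.86828142 138.74259706 223.32401516] [-4.29141045  3.65406661 -2.97441391]
pull 549 [232.62387323 254.6537632  256.56831511 257.10168398]
catch 251 [[560.8, 139.0, 126.8], [571.9, 147.5, 129.3], [582.2, 154.8, 130.8]]
```

Call:
servo_tool([
  [[0,0,0.4],[0,0,0]],
  [[0,0,0.8],[0,0,0]],
  [[0,0,1.2],[0,0,0]],
  [[0,0,1.2],[0,0,0]],
])

```text
t: 7.63
ee_pos: [583.9, 138.8, 222.5]
orientation: [-2.548, -1.836, 0.001]
ft_force: [-6.4, 2.3, -0.7]
width: 20.3
grasp_force: 30.0
```

Call:
servo_tool([
  [[0,0,0.3],[0,0,0]],
  [[0,0,0.6],[0,0,0]],
  [[0,0,0.6],[0,0,0]],
])

```text
t: 7.88
ee_pos: [583.9, 138.8, 222.3]
orientation: [-2.548, -1.836, 0.001]
ft_force: [-7.9, 2.7, 2.8]
width: 19.7
grasp_force: 30.0
```

The wrist force turned upward at exactly 60 mm of raise, so the rung is bearing on the catch. I'll release.

Call:
servo_tool([
  [[0,0,0],[0,0,0]],
  [[0,0,0],[0,0,0]],
  [[0,0,0],[0,0,0]],
  [[0,0,0],[0,0,0]],
  [[0,0,0],[0,0,0]],
], grip=-1)

```text
t: 8.3
ee_pos: [584.9, 138.4, 221.7]
orientation: [2.549, 1.836, 0.001]
ft_force: [-0.1, 0.1, 0.2]
width: 49.7
grasp_force: 0.0
```

Call:
servo_tool([
  [[0,0,0],[0,0,0]],
  [[0,0,0],[0,0,0]],
  [[0,0,0],[0,0,0]],
  [[0,0,0],[0,0,0]],
  [[0,0,0],[0,0,0]],
])

```text
t: 8.72
ee_pos: [584.4, 138.6, 221.3]
orientation: [-2.549, -1.837, 0.0]
ft_force: [-0.9, 0.0, -0.1]
width: 83.3
grasp_force: 0.0
```

```bash
python3 y.py
```

```text
8.7667 [584.42520888 138.65521416 221.33990413] [-0.78813207 -0.79784383  1.2425095 ]
pull 622 [231.48828091 253.85498259 255.58630475 256.13437437]
catch 247 [[560.7, 139.0, 126.7], [571.9, 147.5, 129.3], [582.1, 154.4, 130.9]]
```

The door stays up, with the pull's top at 255 mm (195 + 60). I'll retreat straight up.

Call:
servo_tool([
  [[0,0,-10],[0,0,0]],
  [[0,0,-28],[0,0,0]],
  [[0,0,-48],[0,0,0]],
  [[0,0,-68],[0,0,0]],
  [[0,0,-80],[0,0,0]],
])

```text
t: 9.18
ee_pos: [585.3, 138.8, 304.4]
orientation: [2.548, 1.836, 0.005]
ft_force: [-0.2, -0.3, 0.2]
width: 87.5
grasp_force: 0.0
```

Call:
servo_tool([
  [[0,0,-10],[0,0,0]],
  [[0,0,-20],[0,0,0]],
  [[0,0,-20],[0,0,0]],
  [[0,0,-20],[0,0,0]],
  [[0,0,-20],[0,0,0]],
])

```text
t: 9.6
ee_pos: [584.0, 138.5, 320.4]
orientation: [-2.548, -1.836, 0.002]
ft_force: [0.9, -0.0, -1.2]
width: 87.9
grasp_force: 0.0
```

```bash
python3 y.py; python3 -c "
from h import *
p=get_image('side'); cv2.imwrite('pics/s3.png',p['frame'][100:480,180:520])"
```

```text
9.65 [583.89811339 138.52435274 320.24713638] [-0.87381287 -0.18798216  0.45147827]
pull 654 [240.34495137 254.6699299  255.86095119 256.45296123]
catch 246 [[560.6, 139.1, 127.0], [571.7, 147.4, 129.4], [582.1, 154.6, 130.8]]
```

View pics/s3.png

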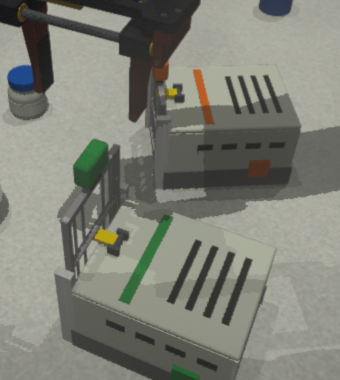

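The green door is up at crop (90,165), with its rung on the level yellow catch at (107,237). The gripper is clear, and the orange door at (160,100) is still shut.

```bash
python3 -c "
from h import *
print(close_job())"
```

```text
the job is handed in; nothing more can be done
None
```

The green-pull carrier's door is propped open about 60 mm with its middle rung resting on the level yellow catch, the gripper is clear, the orange door is still shut, and the job was handed in at about 9.7 s.

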